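Show the phone's board to the inspection camera

TASK

Take the opened phone out of the repair rack and hold it up in front of the inspection camera, about 15 cm from the lens and in the middle of its view, with the board side squarely facing the lens (leaned back to match the camera's downward tilt) and its long sides running up, not sideways. Finish while still holding it there, still, in the air; do not drop it. Leave the blue back cover standing in its slot, and do not disturb the camera or the other things on the bench.

Things in the scene. Friction and masses are not known exactly. Their poses are not given: they have to be found in the camera images.
- phone: Opened phone: black slab with silver rim, 123 x 59 x 8 mm, 90 g; chips and white battery on its board side. Origin: centre of its back face; x along its length (down at the start), y width, z out of the board side (to the rack's +x at first). Stands on its short end in a rack slot, top 135 mm above the table, leaning up to 0.1 rad; pinch the top across its thickness (the fingers feel 6 mm).
- board_face (a point): Centre of the phone's board side, 8 mm in front of the phone's origin along its z. Axes as the phone's.
- board_ahead (a point): Imaginary point 100 mm straight out from the centre of the board side along the phone's z: it tells which way the board faces.
- back_cover: The phone's plain blue back cover, a slab 123 x 59 x 8 mm with a small black camera window, standing in the rack's other slot in the same attitude. Origin and axes like the phone's (origin in the centre of one face, z out of the face with the black window). To be left where it is.
- rack: Black repair rack fixed to the bench, base 170 (x) x 110 (y) x 12 mm; origin: centre of its underside, z up. Slots at x = +45 and -45 mm run along y: yellow floors 12 mm up, grey guides up to 52 mm at |y| = 17 to 38 mm, middle free. Parts lift straight up, 40 mm to leave the slot. Phone and cover are in either slot.
- lens (a point): Centre of the front glass of the inspection camera: black head with white ring light (62 mm diameter) on an upright post with a heavy fixed base. Height and downward tilt (0.2 to 0.45 rad) differ every time and are held by friction only: do not touch. Axes as focus_point.
- focus_point (a point): Point in the air 150 mm in front of the lens, in the middle of its view, where the centre of the board side shall be. Axes of the camera head: x points from here straight back to the lens (the camera looks along -x, towards the robot and down), y is horizontal, z is the picture's up direction.
- flux_jar: White jar with cream label, 43 mm diameter, 36 mm high, standing loose; origin under its centre.
- tape_black: Black tape roll, 53 mm diameter, 19 mm high, lying flat and loose; origin under its centre.
- ipa_bottle: White and violet slim bottle, 39 mm diameter, 132 mm high, standing loose at the back left; origin under its centre.
- solder_spool: Solder spool with blue flanges, 48 mm diameter, 36 mm high, standing loose at the back left; origin under its centre.

How it is judged:
By the outcome, as a careful person would: the job done as asked, in the order asked, and still so for the second after the job is handed in, while the arm keeps its last pose, push and grip.
It also fails if it takes over 35 s, if anything falls off the work surface, if the arm or the gripper's body presses on something with over 40 N, if the wrist force passes 120 N, or if a joint passes its speed limit or range.

ROBOT

A 6-joint arm with a two-finger parallel gripper is mounted at the origin on a cart in front of the work surface, level with it; the furniture and walls round the work are solid. World frame = base frame: x ahead of the robot, y to its left, z up, the work surface at z = 0. Lengths are in m, angles in rad, forces in N, time in s.
With the tool pointing down it reaches from about 0.3 to 0.875 m from the base axis. Payload 6.4 kg.
Tool frame: the origin (TCP) lies midway between the tips of the shut fingers; the grasp point (between the pads) lies 19 mm behind it; z points along the fingers, y is the line along which they close (so a half turn about z gives the same grasp; the last joint's range is limited). The gripper opens to 85 mm and grips with 20 to 120 N. Pads are 22 mm wide; open, the fingers measure 114 mm over their backs; the gripper's body (76 mm by 85 mm) begins 54 mm behind the grasp point. The pads swing forward as they close: fully open they stand 13 mm farther back than shut.
Start: joints at [-1.468, 0.181, 1.607, -0, 1.354, -0.206], TCP at [0.175, -0.548, 0.196] pointing down, gripper open.
Joint ranges: [-2.99, 2.99], [-0.89, 2.07], [0.3, 2.58], [-1.14, 4.28], [0, 2.63], [-3.12, 3.12]. Speed limits (rad/s): [2.57, 2.57, 3.01, 3.14, 3.14, 3.14].

INTERFACE

Orientations are given as a unit quaternion [w, x, y, z].
In Python, from bench import ctrl gives the robot as it stands. The module is installed in compiled form; this text tells all that it offers.
- The arm moves only by the tool move_arm, never from a script. Its argument "plan" is one flat list of numbers, 6 for each row, row after row: the shift along the world's x, y, z in units of 50 mm (1.0 is 50 mm), then the turn, a rotation vector about the world's x, y, z in rad. A call has 1 to 10 rows; each row is the pose to reach, as a shift and turn from the pose commanded when the call began; what a row does not reach only later rows make up. A row lasts 1/8 s, in which the tool goes at most 62.5 mm and 10.7 degrees, less where a joint would pass 70% of its speed; a pose out of reach is approached as far as the arm can. A call with a gripper value outside its range is refused whole. "grip" is the finger opening in mm, from 0 to 85.4, set as the call begins (left out, the last holds). The fingers move at their own pace and stop on an object; the grip force is fixed at half the most. Time passes only in rows, so rows that repeat a pose let the fingers close. It gives the time, the measured TCP pose, the force, the opening and the grip force at its end, in the units of the state.
- ctrl.get_obs(): the state, without advancing time (a new reading comes with each control period).
- ctrl.camera(name): name is "scene" or "side" or "wrist"; returns a dict with "pixels" (400x640x3 uint8, red, green, blue), "fx", "fy", "cx", "cy" (pixels), "dist_coeffs" ([k1, k2, p1, p2, k3] as OpenCV has them; the pictures are not rectified), "origin" and "attitude" of the camera in the world. Camera axes: x right, y down, z forward; pixel columns grow to the right and rows downward; lengths in m; the calibration is good to about 2 mm. A picture is of the moment at which its call begins. There is no depth.
- ctrl.hand_in(): hands the job in; it is judged then, once.
The state is a dict: "time_s": time; "q": joint angles; "dq": joint speeds; "joint_efforts": joint torques, N m; "eef_pos": TCP position; "eef_rot": TCP orientation; "wrist_force": force on the tool from outside, world axes, zero at the start; "torque": the same for the moment, N m; "opening": opening from 0.0 (shut) to 1.0 (fully open); "grasp_force": force on a finger pad.
Only numpy, scipy, OpenCV 4.12 (cv2) and the standard library are available. Lean on these libraries where they do the work, as an engineer would, in place of code of your own. Each camera call takes 0.05 s, during which the arm holds its last target. There are 200 camera calls.

## Working session

There is one attempt and no reset: what is moved stays moved. The work goes in short steps, Python scripts to look and compute and a tool call to move; the robot and the scene stay as the last step left them, time stands still between calls to the robot, and variables do not carry over. Pictures are saved under pics/ and viewed, at most 10 in all, crops included, and the job is handed in when it is done.

Besides the shell and the picture viewer there is one more tool, called after "Emit:" by a JSON object that holds its "fn" and its "kwargs", one argument or row to a line. move_arm: Moves the arm, as the interface text tells. Its arguments: {"type":"object","properties":{"plan":{"type":"array"},"grip":{"type":"number"}},"required":["plan"]}

```bash
mkdir -p pics
cat > h.py <<'E'
import numpy as np, cv2
from scipy.spatial.transform import Rotation as R
from bench import ctrl
def q2R(q): return R.from_quat([q[1],q[2],q[3],q[0]]).as_matrix()
def att(c):
    a=np.array(c["attitude"],float)
    return a if a.shape==(3,3) else q2R(a)
def K(c): return np.array([[c["fx"],0,c["cx"]],[0,c["fy"],c["cy"]],[0,0,1.]]),np.array(c["dist_coeffs"],float)
def ray(c,uv):
    k,d=K(c); p=cv2.undistortPoints(np.array([[uv]],float),k,d)[0,0]
    v=att(c)@np.array([p[0],p[1],1]); return np.array(c["origin"],float),v/np.linalg.norm(v)
def onplane(c,uv,z):
    o,v=ray(c,uv); return o+v*(z-o[2])/v[2]
def tri(rays):
    A=np.zeros((3,3));b=np.zeros(3)
    for o,v in rays:
        P=np.eye(3)-np.outer(v,v);A+=P;b+=P@o
    x=np.linalg.solve(A,b); return x,[np.linalg.norm((np.eye(3)-np.outer(v,v))@(x-o)) for o,v in rays]
def proj(c,X):
    k,d=K(c);A=att(c); X=np.atleast_2d(X)
    return cv2.projectPoints((X-np.array(c["origin"]))@A,np.zeros(3),np.zeros(3),k,d)[0][:,0]
def shot(n,f):
    c=ctrl.camera(n); cv2.imwrite(f,c["pixels"][:,:,::-1]); np.save(f[:-4]+'.npy',c,allow_pickle=True); return c
def load(f): return np.load(f,allow_pickle=True).item()
E
python3 - <<'E'
from h import *
for n in ["scene","side","wrist"]:
    c=shot(n,f"pics/{n}0.png"); print(n,c["fx"],c["cx"],c["cy"],c["origin"],c["attitude"],c["dist_coeffs"])
print(ctrl.get_obs())
E
```

```text
scene 514.1962193161295 320.07169239644236 196.73349188722332 [-0.04197933  1.05072405  0.75771424] [ 0.13500781 -0.2150735   0.8134076  -0.52333962] [0.00973669 0.         0.         0.         0.        ]
side 385.08742734674706 318.74885057839197 195.67768021955658 [0.44523259 0.72513142 0.59054915] [ 0.03693065 -0.05043711  0.85755088 -0.51058664] [-0.00620188  0.          0.          0.          0.        ]
wrist 353.49722891262934 312.8352394236696 196.01369928717673 [ 0.23718357 -0.52731333  0.37370798] [ 0.10569359  0.80047651 -0.58473697 -0.07841499] [-0.03319017  0.          0.          0.          0.        ]
{'time_s': 0.15, 'q': array([-1.46826894e+00,  1.81397292e-01,  1.60773279e+00, -4.07520081e-05,
        1.35380937e+00, -2.06332842e-01]), 'dq': array([ 0.00127253, -0.00278473, -0.00450753, -0.00011298, -0.00096834,
       -0.00075108]), 'joint_efforts': array([ 1.14780898e-03, -4.45256817e+01, -3.51694500e+01, -3.25021201e-04,
        5.78548468e-03,  3.56279784e-06]), 'eef_pos': array([ 0.1747219 , -0.54733405,  0.19539802]), 'eef_rot': array([-6.73520714e-04,  9.88098448e-01,  1.53821336e-01,  1.50669177e-05]), 'wrist_force': array([-0.03720714,  0.38268076, -0.12708229]), 'torque': array([ 0.02056693, -0.01063601,  0.0689562 ]), 'grasp_force': 0.0, 'opening': 0.999168274059911}
```

View pics/scene0.png

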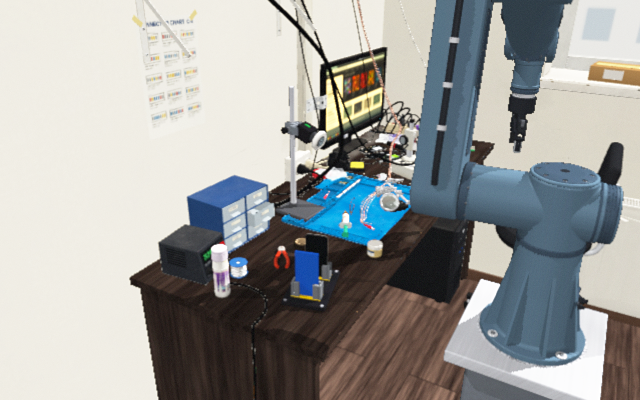

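View pics/side0.png

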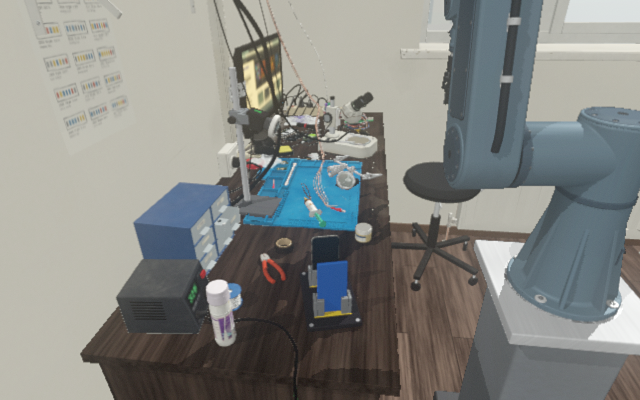

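The scene view shows the blue cover at about (307,273) with the black phone behind it at (317,248). The inspection head is at (318,138), and the jar is at (375,248). In the side view the cover is at (332,287), the phone at (326,250), the lens at about (275,127) and the jar at (363,232). Next I'll enlarge the important regions.

Run:
```python
from h import *
a=load('pics/scene0.npy')["pixels"];b=load('pics/side0.npy')["pixels"]
def cr(p,x,y,w,h): return cv2.resize(p[y:y+h,x:x+w,::-1],(400,300),interpolation=cv2.INTER_CUBIC)
im=np.vstack([np.hstack([cr(a,265,225,120,90),cr(b,285,220,160,120)]),np.hstack([cr(a,270,110,80,60),cr(b,220,100,80,60)])])
cv2.imwrite('pics/crop1.png',im)
for n in ["scene0","side0"]: print(att(load(f'pics/{n}.npy'))[:,2])
```

```text
[ 0.44474573 -0.79330365 -0.41577706]
[ 0.11484485 -0.87198269 -0.47587483]
```

View pics/crop1.png

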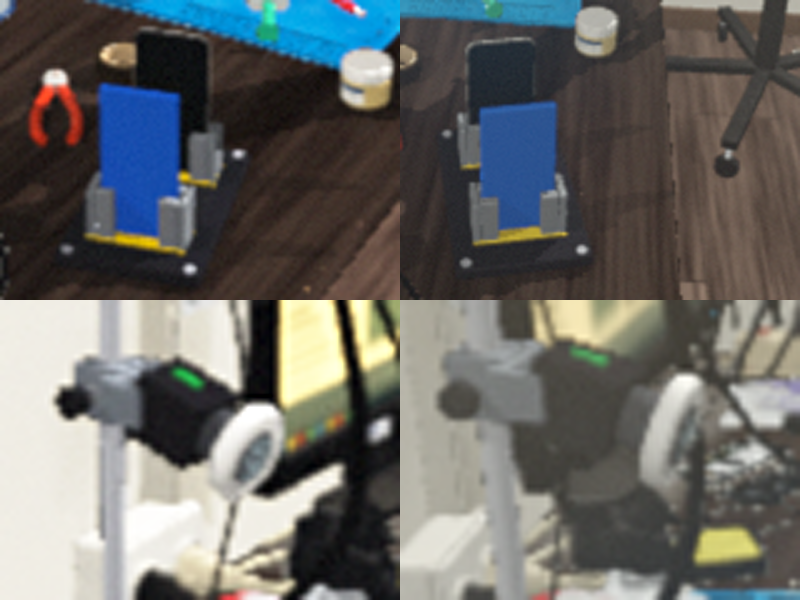

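Rack corner screws, both slab tops and the ring light are all visible. The phone shows its plain black back to the cameras, so the board faces −y. The next step is triangulation.

Run:
```python
from h import *
a=load('pics/scene0.npy');b=load('pics/side0.npy')
S=lambda x,y:(265+x/3.333-.35,225+y/3.333-.35)
D=lambda x,y:(285+x/2.5-.3,220+y/2.5-.3)
P={'phTL':(S(138,30),D(67,42)),'phTR':(S(212,38),D(135,39)),'blTL':(S(100,86),D(81,107)),'blTR':(S(181,95),D(156,102)),
'scrFar':(S(238,155),None),'scrNL':(S(67,250),D(66,263)),'scrNR':(S(190,270),D(181,250)),'scrFL':(None,D(47,134)),
'jar top':(S(367,60),D(198,15)),
'ring':((270+246/5,110+150/5),(220+272/5,100+140/5)),'tape':((301,241),(284,243)),'yelNL':(S(88,236),D(74,241)),'yelNR':(S(188,250),D(167,233))}
for k,(s,d) in P.items():
    r=[ray(c,u) for c,u in((a,s),(b,d)) if u]
    if len(r)==2: x,e=tri(r); print(k,x.round(4),np.round(e,4))
    print('   z=.012:',[onplane(c,u,.012).round(4) for c,u in((a,s),(b,d)) if u])
```

```text
phTL [0.5485 0.0677 0.1323] [0.0016 0.0016]
   z=.012: [array([ 0.6608, -0.1178,  0.012 ]), array([ 0.5758, -0.1082,  0.012 ])]
phTR [0.4924 0.0546 0.1326] [0.0003 0.0003]
   z=.012: [array([ 0.5957, -0.1382,  0.012 ]), array([ 0.5048, -0.1215,  0.012 ])]
blTL [0.5251 0.1589 0.1371] [0.0021 0.0021]
   z=.012: [array([ 0.638 , -0.0166,  0.012 ]), array([ 0.5471, -0.0015,  0.012 ])]
blTR [0.4697 0.1415 0.1353] [0.0002 0.0002]
   z=.012: [array([ 0.5709, -0.0381,  0.012 ]), array([ 0.4763, -0.0169,  0.012 ])]
   z=.012: [array([0.4861, 0.0198, 0.012 ])]
scrNL [0.5338 0.1946 0.0139] [0.0007 0.0007]
   z=.012: [array([0.5351, 0.1934, 0.012 ]), array([0.5339, 0.1919, 0.012 ])]
scrNR [0.4455 0.1697 0.0125] [0.0005 0.0005]
   z=.012: [array([0.4458, 0.1698, 0.012 ]), array([0.4454, 0.1684, 0.012 ])]
   z=.012: [array([0.5731, 0.0412, 0.012 ])]
jar top [ 0.44   -0.1261  0.0416] [0.0018 0.0018]
   z=.012: [array([ 0.459 , -0.1712,  0.012 ]), array([ 0.4396, -0.1754,  0.012 ])]
ring [ 0.6918 -0.2504  0.2617] [0.0027 0.0027]
   z=.012: [array([ 1.0673, -0.9164,  0.012 ]), array([ 0.8751, -0.9765,  0.012 ])]
tape [ 0.637  -0.0501  0.027 ] [0.0004 0.0004]
   z=.012: [array([ 0.6507, -0.072 ,  0.012 ]), array([ 0.6421, -0.0715,  0.012 ])]
yelNL [0.5309 0.1705 0.0126] [0.001 0.001]
   z=.012: [array([0.531 , 0.1713, 0.012 ]), array([0.5308, 0.1686, 0.012 ])]
yelNR [0.4572 0.153  0.0142] [0.0005 0.0005]
   z=.012: [array([0.4587, 0.1496, 0.012 ]), array([0.4573, 0.1516, 0.012 ])]
```

View pics/wrist0.png

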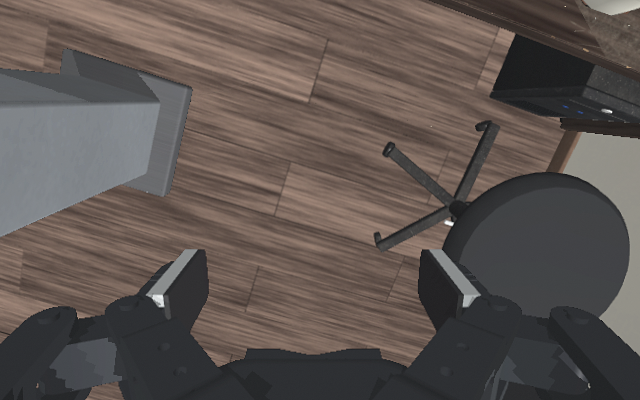

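Results agree with the given sizes:

| Item | Position (m) |
|---|---|
| Rack centre | (0.510, 0.106) |
| Rack +x direction | −75.3° |
| Phone slot | (0.5215, 0.0625) |
| Slab tops | z ≈ 0.133–0.137 |
| Lens | (0.692, −0.250, 0.262) |

The wrist picture shows only the floor and the open fingers. I'll go up and over to a point where the wrist camera can see the lens.

Run:
```python
from h import *
c=load('pics/wrist0.npy'); o=ctrl.get_obs(); T=q2R(o['eef_rot']); p=np.array(o['eef_pos'])
print('tool axes',T.round(3).tolist()); print('cam in tool',(T.T@(np.array(c['origin'])-p)).round(4)); A=att(c); print((T.T@A).round(3))
for sh,rv in [((.2,.33,.2),(0,-.35,0)),((.2,.33,.2),(0,-.5,0)),((.2,.4,.2),(0.1,-.35,0)),((.15,.33,.15),(0,-.5,0)),((.15,.33,.15),(0.1,-.5,0))]:
    Q=R.from_rotvec(rv).as_matrix(); d=dict(c); d['origin']=p+np.array(sh)+Q@(np.array(c['origin'])-p)
    A2=Q@A; q=R.from_matrix(A2).as_quat(); d['attitude']=[q[3],q[0],q[1],q[2]]
    print(sh,rv,proj(d,[[.692,-.25,.262],[.52,.06,.135]]).round(0).tolist(), d['origin'].round(3))
```

```text
tool axes [[0.953, 0.304, -0.0], [0.304, -0.953, 0.001], [0.0, -0.001, -1.0]]
cam in tool [ 0.0656 -0.0003 -0.1783]
[[-0.    -0.965 -0.261]
 [ 1.     0.    -0.001]
 [ 0.001 -0.261  0.965]]
(0.2, 0.33, 0.2) (0, -0.35, 0) [[419.0, -64.0], [116.0, 50.0]] [ 0.372 -0.197  0.584]
(0.2, 0.33, 0.2) (0, -0.5, 0) [[398.0, -15.0], [112.0, 85.0]] [ 0.344 -0.197  0.582]
(0.2, 0.4, 0.2) (0.1, -0.35, 0) [[502.0, -39.0], [196.0, 78.0]] [ 0.372 -0.146  0.585]
(0.15, 0.33, 0.15) (0, -0.5, 0) [[425.0, -88.0], [113.0, 29.0]] [ 0.294 -0.197  0.532]
(0.15, 0.33, 0.15) (0.1, -0.5, 0) [[441.0, -85.0], [142.0, 44.0]] [ 0.294 -0.216  0.533]
```

Emit:
{"fn": "move_arm", "kwargs": {
  "plan": [0.4,0.7,1.0,0,0,0,1.0,1.6,2.0,0,-0.1,0,1.8,2.5,3.2,0,-0.25,0,2.7,3.5,4,0,-0.42,0,3.6,4.6,4,0,-0.58,0,4.4,5.6,4,0,-0.72,0,5.2,6.4,4,0,-0.8,0,5.2,6.6,4,0,-0.8,0,5.2,6.6,4,0,-0.8,0],
  "grip": 85
}}

```text
time_s: 1.27
eef_pos: [0.4362, -0.2136, 0.3966]
eef_rot: [0.06, 0.909, 0.145, 0.385]
wrist_force: [0.3, -0.6, 0.1]
opening: 0.993
grasp_force: 0.0
```

Run:
```python
from h import *
c=shot('wrist','pics/wrist1.png'); print(proj(c,[[.692,-.25,.262],[.52,.06,.135]]).round(0), c['origin'], ctrl.get_obs()['q'])
```

```text
[[362. 101.]
 [ 73. 189.]] [ 0.35183595 -0.19367899  0.5659236 ] [-1.30336025 -0.64836255  2.09216628  0.76952274  1.47261037 -0.03503819]
```

View pics/wrist1.png

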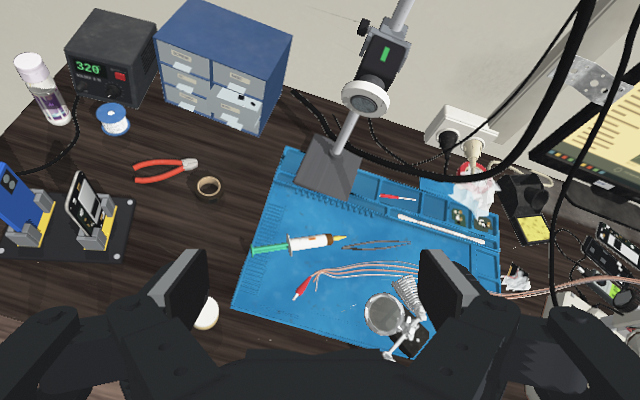

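The wrist view shows the phone's board side facing us at (85,205), with the blue cover behind it at (15,205) and its black window on the same side. The ring light is at (365,98), with the post above it. I'll fit the ring's pose across the three views.

Run:
```python
from h import *
a=load('pics/wrist1.npy')["pixels"];b=load('pics/scene0.npy')["pixels"];d=load('pics/side0.npy')["pixels"]
def cr(p,x,y,w,h): return cv2.resize(p[y:y+h,x:x+w,::-1],None,fx=8,fy=8,interpolation=cv2.INTER_CUBIC)
w=cr(a,330,40,50+10,75)  # 480x600
s=cv2.resize(cr(b,305,122,35,35),(320,300)); t=cv2.resize(cr(d,260,108,35,35),(320,300))
cv2.imwrite('pics/crop2.png',np.hstack([w,np.vstack([s,t])]))
```

```text
(no output)
```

View pics/crop2.png

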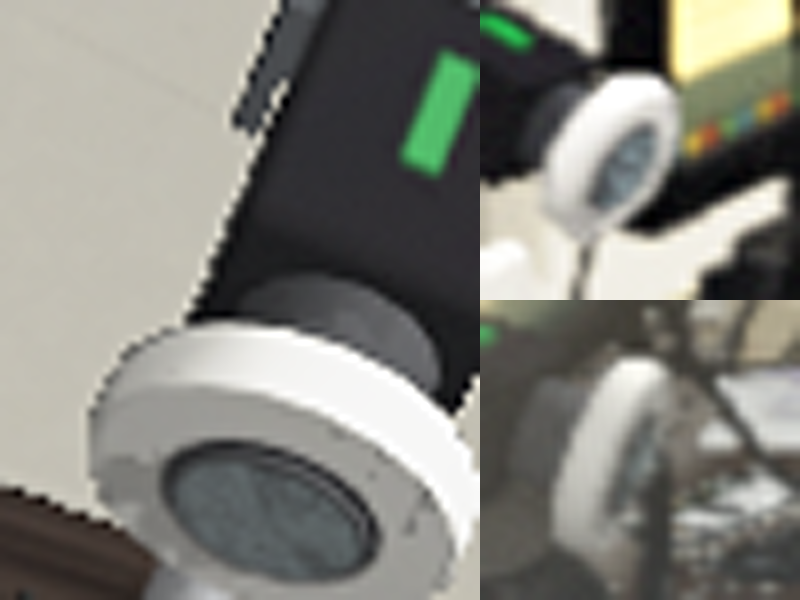

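The crop shows the ring's front face and glass clearly in the wrist view, with the glass centre at wrist pixel about (363.9,104). I'll trace the edges and fit a 62 mm circle.

```bash
cat > ring.py <<'E'
from h import *
from scipy.optimize import least_squares
w=load('pics/wrist1.npy');s=load('pics/scene0.npy');d=load('pics/side0.npy')
g=cv2.cvtColor(w['pixels'],cv2.COLOR_RGB2GRAY).astype(np.float32)
c0=np.array([363.7,103.8]); low=[]
for th in np.radians(np.arange(-10,190,8)):
    u=np.array([np.cos(th),np.sin(th)]); r=np.arange(10,40,.25)
    pr=cv2.remap(g,(c0[0]+r*u[0]).astype(np.float32)[None],(c0[1]+r*u[1]).astype(np.float32)[None],cv2.INTER_LINEAR)[0]
    k=np.where((pr[:-1]>=105)&(pr[1:]<105)&(r[:-1]>13))[0]
    low.append((round(np.degrees(th)),[float(r[i]) for i in k[:2]],[int(x) for x in pr[::8]]))
if __name__=="__main__":
    for l in low: print(*l)
E
python3 ring.py
```

```text
-10 [] [54, 137, 157, 157, 149, 221, 246, 246, 230, 190, 191, 191, 191, 190, 191]
-2 [] [81, 95, 157, 157, 141, 134, 244, 246, 208, 191, 191, 191, 191, 191, 191]
6 [] [70, 55, 142, 148, 142, 156, 179, 243, 191, 191, 191, 190, 190, 191, 191]
14 [] [87, 68, 109, 157, 155, 156, 152, 200, 191, 191, 191, 192, 191, 191, 191]
22 [] [96, 65, 108, 156, 155, 155, 144, 184, 191, 190, 191, 191, 191, 191, 192]
30 [39.5] [92, 68, 134, 155, 153, 153, 180, 192, 192, 194, 195, 196, 182, 183, 133]
38 [22.25] [88, 80, 151, 153, 153, 144, 130, 80, 48, 50, 50, 48, 47, 45, 45]
46 [18.75] [71, 126, 153, 153, 133, 49, 51, 53, 51, 50, 47, 44, 43, 44, 48]
54 [16.5] [89, 150, 153, 138, 52, 54, 51, 46, 43, 42, 48, 46, 48, 52, 58]
62 [15.25] [124, 153, 148, 63, 52, 46, 40, 43, 46, 46, 50, 57, 53, 43, 42]
70 [13.75] [144, 152, 101, 32, 23, 57, 42, 49, 67, 57, 66, 38, 36, 86, 27]
78 [] [149, 147, 66, 50, 40, 72, 43, 74, 53, 58, 40, 54, 40, 42, 50]
86 [] [152, 133, 52, 39, 45, 46, 49, 54, 43, 40, 40, 43, 44, 48, 51]
94 [] [153, 96, 47, 40, 47, 49, 51, 49, 39, 40, 42, 43, 50, 45, 58]
102 [] [152, 84, 44, 41, 48, 50, 52, 43, 40, 42, 42, 43, 47, 48, 50]
110 [] [151, 98, 59, 52, 55, 51, 49, 39, 39, 41, 42, 46, 45, 47, 46]
118 [] [152, 182, 199, 197, 196, 197, 198, 199, 202, 202, 204, 206, 206, 206, 206]
126 [] [145, 176, 192, 186, 182, 177, 172, 167, 160, 154, 147, 141, 132, 125, 122]
134 [28.25] [144, 160, 168, 155, 141, 132, 120, 113, 110, 105, 93, 76, 23, 49, 44]
142 [20.0] [128, 147, 131, 120, 110, 106, 87, 58, 49, 44, 42, 61, 37, 45, 49]
150 [15.75] [117, 126, 119, 104, 78, 42, 46, 53, 53, 49, 53, 32, 46, 49, 46]
158 [15.0] [96, 124, 148, 71, 54, 50, 47, 41, 50, 58, 58, 27, 47, 44, 44]
166 [16.0] [85, 119, 127, 107, 55, 59, 52, 48, 49, 43, 45, 54, 61, 61, 55]
174 [18.25] [87, 94, 122, 123, 126, 64, 54, 57, 59, 53, 46, 47, 48, 44, 46]
182 [26.25] [90, 80, 114, 128, 151, 145, 200, 179, 130, 64, 51, 52, 55, 57, 56]
```

```bash
cat >> ring.py <<'E'
LA={46:18.75,54:16.5,62:15.25,70:13.75,78:13,86:12.6,94:12,102:11.7,110:12,158:15,166:16,174:18.25}
out=[c0+r*np.array([np.cos(np.radians(t)),np.sin(np.radians(t))]) for t,r in LA.items()]
W=lambda x,y:np.array([330+x/8-.44,40+y/8-.44])
out+=[W(*p) for p in [(92,440),(130,397),(190,383),(260,393),(340,422),(400,463),(440,508)]]
gl=[W(*p) for p in [(163,490),(195,450),(245,440),(310,457),(360,500),(380,545),(350,576),(290,582),(215,555)]]
SC=lambda x,y:np.array([305+(x-480)/9.14-.45,122+y/8.57-.45])
so=[SC(*p) for p in [(680,112),(672,160),(650,195),(620,220)]]   # right/lower rim, scene
sg=[SC(*p) for p in [(657,125),(597,205),(603,165),(652,170)]]
phi=np.linspace(0,2*np.pi,181)
def circ(p,rad,dep=0):
    n=np.array([-np.cos(p[4])*np.cos(p[3]),-np.cos(p[4])*np.sin(p[3]),-np.sin(p[4])]) # view dir, az=0 -> -x
    y=np.cross([0,0,1.],n);y/=np.linalg.norm(y);z=np.cross(n,y)
    return p[:3]+dep*n+rad*(np.cos(phi)[:,None]*y+np.sin(phi)[:,None]*z),n
def dist(c,P,pts):
    q=proj(c,P); return [cv2.pointPolygonTest(q.astype(np.float32).reshape(-1,1,2),(float(a),float(b)),True) for a,b in pts]
def res(p,sc=True):
    O,_=circ(p,.031);G,_=circ(p,p[5])
    e=dist(w,O,out)+list(np.array(dist(w,G,gl)))
    if sc: e+=list(np.array(dist(s,O,so)))+list(.5*np.array(dist(s,G,sg)))
    return np.array(e)
if __name__=="__main__":
  for sc in (True,False):
    f=least_squares(lambda p:res(p,sc),[.69,-.25,.262,0.,.3,.018],x_scale=[.01,.01,.01,.1,.1,.005],diff_step=1e-3,loss='soft_l1')
    cov=np.linalg.pinv(f.jac.T@f.jac)*np.mean(f.fun**2)
    print(sc,f.x.round(4),np.sqrt(np.diag(cov)).round(4)); print(f.fun.round(1))
  # post: wrist post lines, side post foot
    n=circ(f.x,.031)[1]; print('view dir',n.round(3),'focus',(f.x[:3]+.15*n).round(4))
  print('side ring', proj(d,f.x[:3]))
E
python3 ring.py|tail -25 | grep -v '\[.*, .*\]'
```

```text
True [ 0.6902 -0.2531  0.2606 -0.1156  0.3325  0.0182] [0.001  0.0003 0.0009 0.0092 0.0054 0.0003]
[ 0.3  0.5  0.2  0.4  0.2 -0.1 -0.  -0.  -0.4 -0.   0.4  0.1  0.6  0.2
 -0.4 -0.2 -0.2  0.1  0.4 -0.1  0.9 -0.1 -0.5  0.3  0.3 -0.  -0.7 -0.9
  0.1 -0.2 -0.1  0.5 -0.2  0.4  0.3 -0.3]
view dir [-0.939  0.109 -0.326] focus [ 0.5493 -0.2368  0.2116]
False [ 0.7032 -0.2551  0.2489 -0.117   0.3049  0.0186] [0.003  0.0005 0.0027 0.0083 0.008  0.0003]
[-0.   0.3  0.1  0.4  0.2 -0.   0.1  0.1 -0.3  0.   0.4  0.1 -0.1 -0.2
 -0.4 -0.1 -0.1  0.  -0.  -0.1  1.   0.2 -0.2  0.4 -0.  -0.1 -0.6 -0.7]
view dir [-0.947  0.111 -0.3  ] focus [ 0.5611 -0.2384  0.2039]
side ring [[270.8976677  130.85173421]]
```

The fit agrees across views: lens at (0.690, −0.253, 0.261), tilt 0.33, and focus point at (0.549, −0.237, 0.212). Next I'll go above the phone with the tool vertical.

Emit:
{"fn": "move_arm", "kwargs": {
  "plan": [0.3,0.8,0,0.003,0.13,-0.008,0.6,1.8,-0.2,0.007,0.28,-0.017,0.9,2.9,-0.6,0.011,0.43,-0.027,1.2,4.0,-1.2,0.015,0.58,-0.036,1.5,5.0,-1.9,0.018,0.72,-0.044,1.72,5.52,-2.72,0.021,0.8,-0.049,1.72,5.52,-2.72,0.021,0.8,-0.049,1.72,5.52,-2.72,0.021,0.8,-0.049],
  "grip": 60
}}

```text
time_s: 2.33
eef_pos: [0.5204, 0.0574, 0.2586]
eef_rot: [-0.0, 0.992, 0.128, -0.002]
wrist_force: [0.2, -0.5, -0.7]
opening: 0.698
grasp_force: 0.0
```

Run:
```python
from h import *
c=shot('wrist','pics/wrist2.png'); o=ctrl.get_obs(); print(o['eef_pos'],q2R(o['eef_rot']).round(3).tolist(),o['q'].round(2),o['dq'].round(3))
n=np.array([.254,-.967,0]);t=np.array([.967,.254,0]);P=np.array([.5205,.061,.135])
X=[P+s*t*.0295+k*n for k in(0,.008) for s in(-1,1)]; print(proj(c,X).round(1).tolist())
```

```text
[0.52093957 0.05666766 0.26047477] [[0.967, 0.253, 0.0], [0.253, -0.967, -0.0], [-0.0, 0.0, -1.0]] [-0.12  0.02  1.66 -0.    1.47  1.2 ] [-0.015 -0.044 -0.014 -0.002  0.001  0.002]
[[309.5, 208.9], [309.4, 142.7], [318.5, 208.9], [318.8, 142.7]]
```

View pics/wrist2.png

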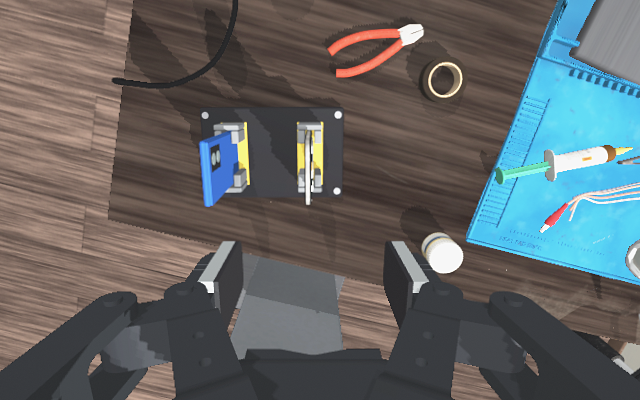

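The wrist view shows the phone almost edge-on at columns 304–313, rows 130–205. The cover is at columns 200–240, well clear, and the jar at (441,252). One close crop will refine the grasp line.

Run:
```python
from h import *
a=load('pics/wrist2.npy')["pixels"]
cv2.imwrite('pics/crop3.png',cv2.resize(a[110:215,280:350,::-1],None,fx=5.5,fy=5.5,interpolation=cv2.INTER_CUBIC))
```

```text
(no output)
```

View pics/crop3.png

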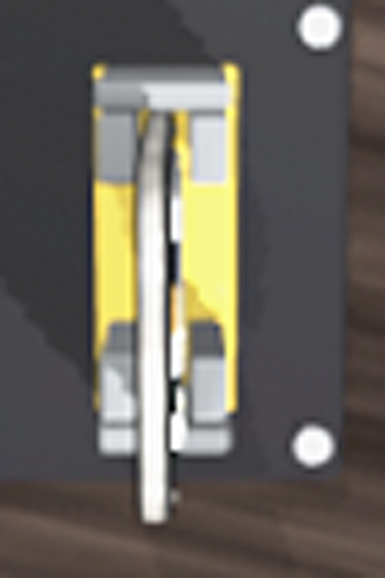

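The rim's top is centred on column 308 and its near end is at row 204.5. So the phone is about 4 mm towards −(tool y) from the TCP and nearly upright. I'll correct for that, descend and close.

Emit:
{"fn": "move_arm", "kwargs": {
  "plan": [0.02,0.08,-0.6,0,0,0,0.02,0.08,-1.4,0,0,0,0.02,0.08,-2.2,0,0,0,0.02,0.08,-2.8,0,0,0,0.02,0.08,-3.1,0,0,0,0.02,0.08,-3.1,0,0,0,0.02,0.08,-3.1,0,0,0]
}}

```text
time_s: 3.25
eef_pos: [0.5233, 0.0615, 0.1072]
eef_rot: [0.0, 0.992, 0.128, 0.002]
wrist_force: [0.8, -0.0, 0.2]
opening: 0.7
grasp_force: 0.0
```

Emit:
{"fn": "move_arm", "kwargs": {
  "plan": [0,0,0,0,0,0,0,0,0,0,0,0,0,0,0,0,0,0,0,0,0,0,0,0,0,0,0,0,0,0,0,0,0,0,0,0],
  "grip": 0
}}

```text
time_s: 4.0
eef_pos: [0.5217, 0.0622, 0.105]
eef_rot: [-0.0, 0.992, 0.128, -0.0]
wrist_force: [-0.2, -0.4, -0.0]
opening: 0.0
grasp_force: 0.0
```

The fingers shut fully on nothing (opening 0, force 0). I'll look before doing anything else.

Run:
```python
from h import *
o=ctrl.get_obs(); print(o['opening'],o['grasp_force'],o['eef_pos'])
c=shot('wrist','pics/wrist3.png'); d=shot('side','pics/side3.png')
s=lambda p,x,y,w,h: cv2.resize(p[y:y+h,x:x+w,::-1],(400,400),interpolation=cv2.INTER_CUBIC)
cv2.imwrite('pics/c4.png',np.hstack([s(c['pixels'],160,0,400,400),s(d['pixels'],270,190,130,130)]))
```

```text
0.0003097747461410104 0.0 [0.52170206 0.06222489 0.10500689]
```

View pics/c4.png

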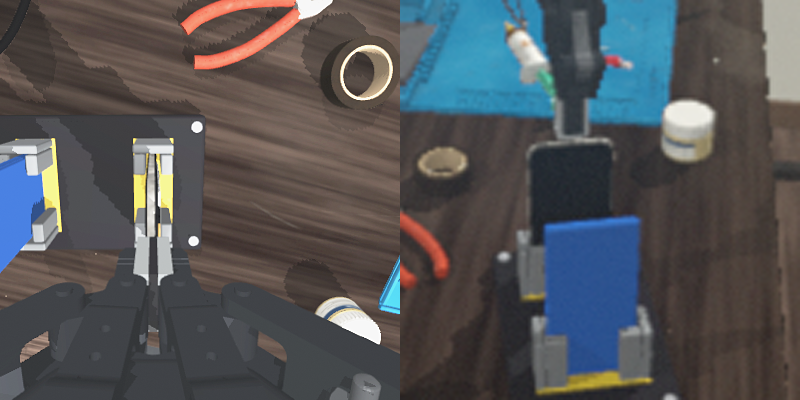

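The wrist crop shows the shut fingers in line with the phone at column 313. In the side crop the fingers end at the phone's top edge, near pixel (326,234). I'll compare that with projections of the TCP.

Run:
```python
from h import *
c=load('pics/wrist3.npy'); d=load('pics/side3.npy'); p0=load('pics/side0.npy')
n=np.array([.253,-.967,0]);t=np.array([.967,.253,0]);z=np.array([0,0,1.])
T=np.array([.5217,.0622,.105])
print('tcp side,wrist',proj(d,T),proj(c,T))
for k in (-8,0,6): print(k,'tip row side',proj(d,T+n*k/1000).round(1), 'z+30',proj(d,T+n*k/1000+.03*z).round(1))
X=[T+.03*z+s*.0295*t for s in(-1,0,1)]; print('phone top if centred: side',proj(d,X).round(1).tolist(),'wrist',proj(c,X).round(1).tolist())
# change around phone between side0 and side3
D=np.abs(d['pixels'].astype(int)-p0['pixels']).sum(2); ys,xs=np.where(D[225:300,300:350]>60); print('changed px below row225:',len(ys), (ys.min()+225,ys.max()+225,xs.min()+300,xs.max()+300) if len(ys) else '')
for r in range(224,262,3): print(r,[int(v) for v in d['pixels'][r,308:346:2].mean(1)],[int(v) for v in p0['pixels'][r,308:346:2].mean(1)])
print('wrist rows'); 
for r in range(140,300,10): print(r,[int(v) for v in c['pixels'][r,296:332:2].mean(1)])
```

```text
tcp side,wrist [[324.50360416 247.16519998]] [[313.4586013 227.2770977]]
-8 tip row side [[325.1 249.4]] z+30 [[325.  237.6]]
0 tip row side [[324.5 247.2]] z+30 [[324.4 235.4]]
6 tip row side [[324.1 245.5]] z+30 [[324.  233.8]]
phone top if centred: side [[338.4, 234.3], [324.4, 235.4], [310.4, 236.6]] wrist [[313.4, 307.2], [313.5, 250.2], [313.6, 187.1]]
changed px below row225: 216 (np.int64(225), np.int64(297), np.int64(301), np.int64(347))
224 [119, 123, 119, 124, 119, 114, 121, 114, 60, 55, 58, 127, 127, 128, 128, 122, 131, 127, 124] [120, 123, 118, 126, 122, 115, 107, 104, 106, 119, 121, 128, 129, 129, 128, 124, 130, 128, 124]
227 [91, 99, 99, 100, 111, 109, 119, 115, 59, 57, 58, 126, 125, 119, 125, 126, 121, 117, 123] [93, 99, 99, 104, 110, 109, 106, 106, 106, 116, 116, 119, 126, 122, 128, 125, 122, 120, 124]
230 [61, 66, 67, 64, 58, 58, 124, 115, 58, 55, 60, 124, 76, 71, 75, 70, 77, 75, 77] [64, 71, 65, 66, 61, 57, 58, 57, 68, 69, 67, 68, 72, 78, 75, 72, 80, 73, 75]
233 [61, 74, 66, 67, 74, 71, 94, 123, 65, 74, 86, 122, 62, 62, 56, 58, 59, 57, 53] [65, 73, 68, 70, 77, 71, 
[... 2255 characters left out ...]
35, 137, 137, 138, 120, 47, 226, 223, 230, 174, 46, 46, 134, 108, 109, 109, 109, 128]
230 [227, 231, 223, 169, 165, 46, 203, 205, 211, 182, 45, 179, 203, 201, 213, 215, 219, 230]
240 [222, 193, 193, 193, 193, 193, 200, 53, 60, 60, 50, 197, 194, 194, 193, 193, 191, 241]
250 [177, 194, 194, 194, 193, 194, 178, 55, 60, 60, 53, 188, 194, 193, 194, 193, 195, 147]
260 [195, 193, 193, 193, 194, 194, 156, 56, 61, 60, 56, 180, 194, 194, 193, 193, 193, 198]
270 [193, 194, 193, 194, 193, 194, 140, 58, 60, 60, 57, 175, 194, 193, 193, 194, 192, 193]
280 [67, 67, 67, 66, 64, 158, 164, 78, 80, 81, 75, 222, 145, 64, 67, 68, 68, 66]
290 [68, 67, 67, 68, 67, 53, 60, 69, 77, 79, 80, 70, 58, 67, 68, 67, 67, 68]
```

By the side view the phone hides the fingers from row 236 down. By the wrist view the tips sit about 35 mm farther back than the reported TCP, so the fingers shut just above the phone's top. Going 33 mm lower is safe either way, because both the guides and the gripper body stay clear. I'll reopen, descend and close.

Emit:
{"fn": "move_arm", "kwargs": {
  "plan": [0,0,0.1,0,0,0,0,0,0.1,0,0,0,0,0,0.1,0,0,0,0,0,0.1,0,0,0,0,0,-0.2,0,0,0,0,0,-0.45,0,0,0,0,0,-0.66,0,0,0,0,0,-0.66,0,0,0],
  "grip": 60
}}

```text
time_s: 5.1
eef_pos: [0.5206, 0.0623, 0.0705]
eef_rot: [-0.0, 0.992, 0.128, -0.001]
wrist_force: [0.6, 0.5, 0.1]
opening: 0.705
grasp_force: 0.0
```

Emit:
{"fn": "move_arm", "kwargs": {
  "plan": [0,0,0,0,0,0,0,0,0,0,0,0,0,0,0,0,0,0,0,0,0,0,0,0,0,0,0,0,0,0,0,0,0,0,0,0],
  "grip": 0
}}

```text
time_s: 5.85
eef_pos: [0.5223, 0.0622, 0.0726]
eef_rot: [-0.0, 0.992, 0.128, 0.0]
wrist_force: [0.0, 0.7, 5.4]
opening: 0.054
grasp_force: 59.6
```

Run:
```python
from h import *
o=ctrl.get_obs(); print(o['opening'],o['grasp_force'],o['eef_pos'])
d=shot('side','pics/side4.png'); c=shot('wrist','pics/wrist4.png')
for r in range(220,262,3): print(r,[int(v) for v in d['pixels'][r,308:346:2].mean(1)])
for r in range(140,310,10): print(r,[int(v) for v in c['pixels'][r,296:332:2].mean(1)])
```

```text
0.05400386322403958 59.55704927444458 [0.52230212 0.06216848 0.07264626]
220 [106, 110, 115, 115, 125, 60, 59, 55, 55, 79, 111, 111, 69, 71, 130, 130, 130, 127, 126]
223 [117, 118, 113, 124, 121, 87, 57, 73, 70, 75, 116, 116, 98, 70, 88, 124, 119, 121, 124]
226 [108, 112, 111, 118, 121, 89, 57, 57, 63, 61, 91, 89, 77, 58, 114, 127, 126, 119, 122]
229 [62, 66, 66, 56, 58, 58, 57, 58, 54, 55, 78, 74, 56, 54, 100, 96, 108, 103, 109]
232 [62, 68, 65, 55, 61, 68, 61, 54, 55, 55, 55, 55, 53, 54, 57, 58, 59, 56, 53]
235 [63, 73, 66, 73, 79, 74, 94, 59, 55, 57, 56, 65, 52, 91, 140, 88, 59, 56, 56]
238 [71, 73, 91, 65, 47, 43, 104, 114, 55, 53, 54, 125, 50, 42, 43, 64, 57, 57, 55]
241 [73, 67, 59, 42, 44, 42, 90, 113, 54, 55, 56, 124, 54, 41, 43, 55, 55, 54, 52]
244 [74, 72, 63, 42, 44, 42, 85, 112, 54, 54, 55, 122, 51, 40, 38, 57, 52, 55, 52]
247 [69, 74, 53, 42, 41, 37, 74, 138, 86, 88, 109, 107, 43, 44, 39, 62, 52, 55, 51]
250 [70, 78, 65, 42, 40, 41, 41, 40, 43, 39, 40, 38, 38, 39, 39, 41, 53, 53, 51]
253 [72, 80, 64, 41, 40, 40, 42, 43, 43, 40, 43, 38, 42, 39, 42, 57, 53, 51, 52]
256 [78
[... 973 characters left out ...]
4]
230 [138, 139, 139, 139, 114, 32, 211, 223, 221, 216, 207, 35, 37, 174, 135, 109, 110, 108]
240 [197, 196, 197, 202, 67, 34, 202, 221, 227, 227, 211, 35, 42, 34, 143, 171, 175, 197]
250 [196, 196, 197, 170, 59, 33, 215, 226, 226, 229, 217, 36, 42, 36, 137, 194, 196, 196]
260 [197, 197, 198, 121, 61, 47, 195, 209, 208, 209, 194, 35, 59, 60, 176, 197, 197, 196]
270 [196, 197, 202, 70, 62, 44, 157, 167, 190, 200, 188, 36, 57, 61, 81, 200, 197, 197]
280 [66, 95, 209, 62, 79, 55, 153, 170, 169, 168, 190, 34, 72, 81, 69, 241, 85, 67]
290 [69, 57, 56, 65, 67, 48, 184, 205, 215, 223, 206, 34, 74, 81, 78, 69, 62, 68]
300 [58, 58, 54, 66, 66, 50, 171, 197, 207, 210, 225, 35, 73, 80, 77, 60, 60, 62]
```

The phone is held (opening 0.054, 60 N), and the side view shows pad tips at row 247, about 27 mm below its top. Next is a straight lift while I work out the goal pose.

Emit:
{"fn": "move_arm", "kwargs": {
  "plan": [0,0,0.15,0,0,0,0,0,0.4,0,0,0,0,0,0.75,0,0,0,0,0,1.2,0,0,0,0,0,1.7,0,0,0,0,0,2.2,0,0,0,0,0,2.6,0,0,0,0,0,2.75,0,0,0,0,0,2.75,0,0,0]
}}

```text
time_s: 7.08
eef_pos: [0.522, 0.0622, 0.2102]
eef_rot: [-0.0, 0.992, 0.128, 0.0]
wrist_force: [0.0, -0.8, -1.2]
opening: 0.052
grasp_force: 58.7
```

```bash
cat > goal.py <<'E'
from h import *
L=np.array([.6902,-.2531,.2606]); az,ti=-.1156,.3325
h=np.array([np.cos(az),np.sin(az),0]); l=np.cos(ti)*h+np.array([0,0,np.sin(ti)]); up=np.cross(l,np.cross([0,0,1.],l)/np.cos(ti))
G=np.column_stack([np.cross(l,-up),l,-up]); F=L-.15*l
E
python3 - <<'E'
from goal import *
o=ctrl.get_obs(); T=q2R(o['eef_rot']); print(o['opening'],o['grasp_force'],o['eef_pos'],np.linalg.det(G),G.round(3).tolist())
Pt=F-.0035*l-.001*up; print('target tcp',Pt.round(4),'shift50',((Pt-o['eef_pos'])/.05).round(3),'rv',R.from_matrix(G@T.T).as_rotvec().round(4), 'q',o['q'].round(2))
E
```

```text
0.052279890538230914 58.73899698257446 [0.52198061 0.06217689 0.21023379] 0.9999999999999997 [[0.115, 0.939, 0.324], [0.993, -0.109, -0.038], [0.0, 0.326, -0.945]]
target tcp [ 0.5464 -0.2364  0.2096] shift50 [ 0.488 -5.972 -0.014] rv [-0.2321 -0.2659  1.1865] q [-0.11  0.06  1.72  0.    1.37  1.21]
```

Emit:
{"fn": "move_arm", "kwargs": {
  "plan": [0.02,-0.3,0.1,-0.012,-0.013,0.059,0.07,-0.9,0.2,-0.035,-0.04,0.178,0.13,-1.6,0.3,-0.063,-0.072,0.32,0.2,-2.4,0.3,-0.093,-0.106,0.475,0.26,-3.2,0.3,-0.123,-0.141,0.629,0.32,-4.0,0.25,-0.153,-0.175,0.783,0.38,-4.7,0.15,-0.181,-0.207,0.925,0.43,-5.3,0.05,-0.204,-0.234,1.044,0.47,-5.75,0,-0.223,-0.255,1.139,0.49,-5.97,-0.01,-0.232,-0.266,1.187]
}}

```text
time_s: 8.32
eef_pos: [0.5451, -0.2371, 0.2072]
eef_rot: [0.123, 0.736, 0.656, 0.109]
wrist_force: [0.2, 0.5, -0.3]
opening: 0.055
grasp_force: 58.7
```

Emit:
{"fn": "move_arm", "kwargs": {
  "plan": [0,0,0,0,0,0,0,0,0,0,0,0,0,0,0,0,0,0,0,0,0,0,0,0]
}}

```text
time_s: 8.82
eef_pos: [0.5464, -0.2357, 0.2092]
eef_rot: [0.124, 0.736, 0.656, 0.11]
wrist_force: [-0.4, 0.4, -0.4]
opening: 0.061
grasp_force: 58.7
```

Run:
```python
from goal import *
o=ctrl.get_obs(); T=q2R(o['eef_rot']); print(o['opening'],o['grasp_force'],o['eef_pos'],o['q'].round(2))
print('rot err',R.from_matrix(G@T.T).as_rotvec().round(3))
d=shot('side','pics/side5.png'); s=shot('scene','pics/scene5.png'); c=shot('wrist','pics/wrist5.png')
def cr(p,x,y,w,h): return cv2.resize(p[y:y+h,x:x+w,::-1],(400,300),interpolation=cv2.INTER_CUBIC)
e=proj(d,F)[0].astype(int);f=proj(s,F)[0].astype(int);g=proj(c,F)[0].astype(int);print(e,f,g)
im=np.vstack([np.hstack([cr(d['pixels'],e[0]-60,e[1]-45,120,90),cr(s['pixels'],f[0]-60,f[1]-45,120,90)]),np.hstack([cv2.resize(c['pixels'][:,:,::-1],(400,300)),cr(c['pixels'],g[0]-80,max(0,g[1]-60),160,120)])])
cv2.imwrite('pics/c5.png',im)
```

```text
0.060784039732097866 58.66067290306091 [ 0.54643256 -0.23567518  0.2091673 ] [-0.72 -0.02  1.83  0.21  1.06 -0.69]
rot err [ 0.001 -0.001 -0.001]
[326 148] [358 166] [320 229]
```

View pics/c5.png

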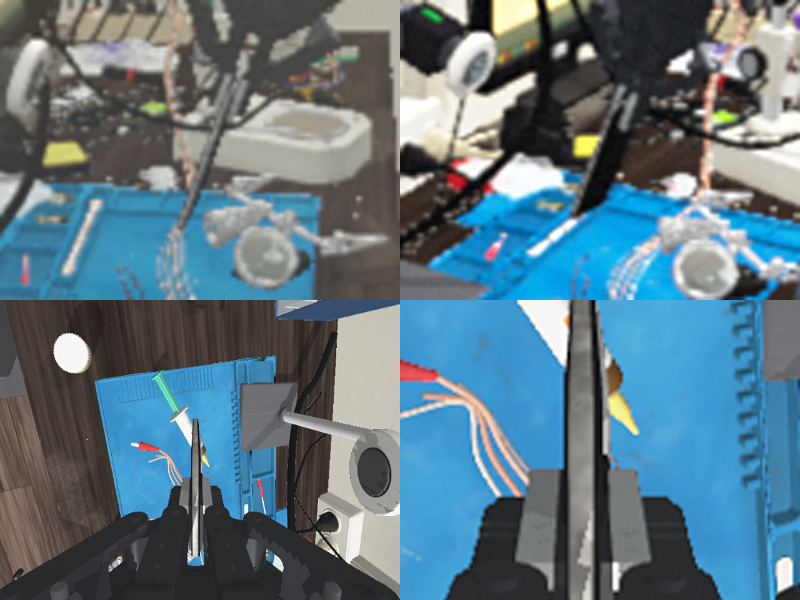

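The composite shows the phone hanging edge-on before the ring, leaned back, and in line with the tool plane at wrist column about 314. Its bottom is at side pixel (321,172) and scene pixel (351,185). The glass shows in the wrist view at about (598,224). I'll check the numbers against the model.

Run:
```python
from goal import *
import ring
d=load('pics/side5.npy');s=load('pics/scene5.npy');c=load('pics/wrist5.npy')
o=ctrl.get_obs(); T=q2R(o['eef_rot']);p=np.array(o['eef_pos'])
x,y,z=T.T
B=p+.0035*y-.001*z
for nm,off in [('topL',-.0615),('botm',.0615)]:
  for sx in(-1,1):
    for dy in(0,-.008):
      X=B+off*z+sx*.0295*x+dy*y; print(nm,sx,dy,'side',proj(d,X)[0].round(1),'scene',proj(s,X)[0].round(1),'wrist',proj(c,X)[0].round(1))
print('lens in wrist5 pred',proj(c,L).round(1), 'rel wrist1', proj(load('pics/wrist1.npy'),L).round(1))
# ring ellipse in wrist5: glass segmentation
g=cv2.cvtColor(c['pixels'],cv2.COLOR_RGB2GRAY)[150:300,540:640]
for r in range(0,150,8): print(150+r,[int(v) for v in g[r,::5]])
# bottom edge rows of phone in the wrist: column 314 profile
print([int(v) for v in c['pixels'][140:200:3,314].mean(1)])
P=ring.circ([*L,-.1156,.3325],.0182)[0]; q=proj(c,P); print('glass bbox',q.min(0),q.max(0)); q=proj(c,ring.circ([*L,-.1156,.3325],.031)[0]); print('ring bbox',q.min(0),q.max(0))
```

```text
topL -1 0 side [336.2 124.4] scene [370.9 146.2] wrist [322.2 355.2]
topL -1 -0.008 side [339.  125.5] scene [373.1 147.6] wrist [301.7 355.2]
topL 1 0 side [331.6 131.6] scene [360.1 151.7] wrist [323.4 210.8]
topL 1 -0.008 side [334.5 132.8] scene [362.4 153.1] wrist [300.2 210.8]
botm -1 0 side [321.9 163.3] scene [357.8 179.9] wrist [318.  237.5]
botm -1 -0.008 side [324.5 164.4] scene [359.9 181.3] wrist [307.  237.5]
botm 1 0 side [316.8 171.9] scene [347.1 186.1] wrist [318.4 156.4]
botm 1 -0.008 side [319.6 173. ] scene [349.3 187.5] wrist [306.6 156.4]
lens in wrist5 pred [[595.3 229.5]] rel wrist1 [[363.5 103.5]]
150 [197, 197, 197, 198, 199, 197, 197, 198, 198, 198, 197, 196, 196, 196, 196, 197, 196, 196, 195, 192]
158 [197, 198, 197, 197, 197, 198, 198, 197, 197, 198, 198, 197, 196, 197, 195, 196, 196, 196, 196, 196]
166 [120, 119, 122, 125, 203, 201, 198, 198, 198, 197, 197, 196, 197, 196, 197, 197, 196, 196, 195, 195]
174 [170, 157, 149, 144, 133, 121, 125, 125, 120, 123, 129, 133, 133, 130, 136, 165, 164, 163, 133, 196]
182 [198, 189, 209, 206, 200, 194, 185, 175, 153,
[... 987 characters left out ...]
58, 112, 43, 64, 163, 159, 158, 158, 159, 159]
270 [151, 151, 150, 149, 201, 198, 197, 197, 157, 156, 157, 157, 157, 148, 158, 159, 159, 159, 159, 118]
278 [147, 146, 142, 148, 148, 150, 149, 163, 198, 151, 143, 158, 158, 158, 157, 153, 123, 159, 193, 247]
286 [189, 199, 202, 145, 156, 162, 208, 235, 243, 197, 197, 196, 196, 238, 228, 221, 249, 248, 248, 243]
294 [146, 211, 199, 197, 246, 243, 243, 242, 243, 196, 195, 194, 194, 192, 191, 188, 188, 188, 189, 190]
[143, 142, 142, 146, 147, 149, 100, 122, 116, 116, 115, 110, 119, 109, 134, 144, 134, 110, 115, 121]
glass bbox [571.42291786 196.05388702] [623.88731559 263.38875055]
ring bbox [556.86815559 172.42834327] [647.57471764 287.9967342 ]
```

The predictions match within about 2 px: glass centre observed at (600,230) against predicted (595,230), and phone bottom observed at wrist row 158 against 156. I'll make a 3 mm nudge towards the lens, let it settle, check and hand in.

Emit:
{"fn": "move_arm", "kwargs": {
  "plan": [0.03,0,0,0,0,0,0.06,-0.01,0.01,0,0,0,0.06,-0.01,0.01,0,0,0,0.06,-0.01,0.01,0,0,0,0.06,-0.01,0.01,0,0,0,0.06,-0.01,0.01,0,0,0,0.06,-0.01,0.01,0,0,0,0.06,-0.01,0.01,0,0,0]
}}

```text
time_s: 9.98
eef_pos: [0.5493, -0.2368, 0.2096]
eef_rot: [0.124, 0.736, 0.656, 0.11]
wrist_force: [0.0, -1.2, -1.0]
opening: 0.059
grasp_force: 58.6
```

Run:
```python
from goal import *
o=ctrl.get_obs(); T=q2R(o['eef_rot']); print(o['time_s'],o['opening'],o['grasp_force'],o['eef_pos'],np.abs(o['dq']).max(),R.from_matrix(G@T.T).as_rotvec().round(3))
c=shot('wrist','pics/wrist6.png'); a=load('pics/wrist5.npy')
for k in (a,c):
    print([int(v) for v in k['pixels'][140:200:3,314].mean(1)]); print([int(v) for v in k['pixels'][200,296:332:2].mean(1)])
b=load('pics/side0.npy');d=shot('side','pics/side6.png')
D=np.abs(d['pixels'].astype(int)-b['pixels']).sum(2)
print('cover/jar diff',(D[260:320,316:350]>90).sum(),(D[222:245,353:375]>90).sum(),'head',(D[110:150,235:285]>90).sum())
```

```text
9.975 0.05899006444176004 58.64578306674957 [ 0.54927573 -0.23682937  0.20962564] 0.0017100242446683274 [ 0.001 -0.    -0.   ]
[143, 142, 142, 146, 147, 149, 100, 122, 116, 116, 115, 110, 119, 109, 134, 144, 134, 110, 115, 121]
[142, 143, 143, 143, 148, 17, 96, 111, 108, 108, 104, 20, 68, 140, 84, 75, 59, 154]
[146, 146, 145, 146, 149, 150, 99, 121, 116, 116, 115, 110, 120, 108, 133, 143, 134, 110, 115, 121]
[142, 143, 142, 142, 148, 15, 96, 111, 108, 109, 104, 20, 69, 137, 72, 53, 153, 152]
cover/jar diff 47 113 head 0
```

```bash
python3 -c "
from bench import ctrl
print(ctrl.hand_in())"
```

```text
the job is handed in; nothing more can be done
None
```

I handed the job in at about 10 s of robot time: the phone is held still in the air, board side facing the lens, about 15 cm away and upright to the camera's 0.33 rad tilt, with distance and centring good to a few millimetres by my camera measurements. The first grasp closed just above the phone without touching it and was redone lower. I saw nothing else move, though I put a small image change at the jar down to arm shadow without checking it.

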